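# Quarter-turn stud into a slotted strut

### The arm

A 7-joint arm with a two-finger parallel gripper is mounted at the origin on the work surface. World frame = base frame: x ahead of the robot, y to its left, z up, the work surface at z = 0. Lengths are in m, angles in rad, forces in N, time in s.
With the tool pointing down it reaches from about 0.425 to 0.95 m from the base axis. Payload 16.7 kg.
Tool frame: the origin (TCP) lies on the centre line of the jaws, within the pads' length; the fingertips stand 19 mm ahead of it and the grasp point (between the pads) is the TCP (arm.finger_overhang is the distance from the TCP to the fingertips, in m); z points along the fingers, y is the direction in which the jaws open and shut (so a half turn about z gives the same grasp; the last joint's range is limited). The gripper opens to 94 mm and grips with 3 to 60 N. Pads are 16 mm wide; open, the fingers measure 119 mm over their backs; the gripper's body (75 mm by 177 mm) begins 78 mm behind the grasp point.
Start: joints at [1.145, 0.426, 0.074, 1.606, -0.034, 1.111, -0.067], TCP at [0.184, -0.649, 0.224] pointing down, gripper open.
Joint ranges: [-2.85, 2.85], [-0.5, 2.14], [-1.23, 1.37], [0.21, 2.46], [-1.02, 4.16], [0.16, 2.05], [-2.73, 2.73]. Speed limits (rad/s): [1.89, 1.89, 2.39, 2.39, 3.01, 3.01, 3.01].

### API

Orientations are given as a rotation vector (axis times angle).
In Python, from bench import read_state, cams, ticket, arm gives the robot as it stands.
- The arm moves only by the tool servo_tool, never from a script. Its argument "moves" is a list of rows, each a list of 6 numbers: the shift along the tool's x, y, z scaled (see below), then the turn, a rotation vector about the tool's x, y, z scaled (see below). A call has 1 to 8 rows; each row is the pose to reach, as a shift and turn from the pose commanded when the call began, along the tool's axes at that moment; what a row does not reach only later rows make up. The controller multiplies each number of a shift by 0.6 m and each number of a turn by 60 degrees. A row lasts 1/8 s, in which the tool goes at most 62.5 mm and 10.7 degrees, less where a joint would pass 70% of its speed; a pose out of reach is approached as far as the arm can. A call with a number of a shift or a turn outside -1 to 1 is refused whole. A call with a gripper value outside its range is refused whole. "jaw" is the finger opening in mm, from 0 to 94, set as the call begins (left out, the last holds). The fingers move at their own pace and stop on an object; the grip force is fixed at half the most. Time passes only in rows, so rows that repeat a pose let the fingers close. It gives the time, the measured TCP pose, the force and the opening at its end, in the units of the state.
- read_state(): the state, without advancing time (a new reading comes with each control period).
- cams.read_camera(name): name is "scene" or "top" or "wrist"; returns a dict with "color" (384x512x3 uint8, red, green, blue), "vertical_fov" (degrees; the focal length in pixels is half the picture's height over the tangent of half this angle, whatever the lens; pixels are square), "cx", "cy" (the principal point, pixels), "origin" and "rotation" of the camera in the world. Camera axes: x right, y down, z forward; pixel columns grow to the right and rows downward; lengths in m; the calibration is good to about 2 mm. A picture is of the moment at which its call begins. There is no depth.
- ticket.job_done(): hands the job in, once; it reports no verdict.
Trained networks look in a picture, given as the dict that the camera call returned (one of the last four; its "shot" number tells which), for a name from the list of things; names that differ only in an ending like _2 or _b are one class to them, and where a whole thing is asked for, a point or a joint stands for the part that bears it (a point fixed in the world has none). Each returns a list of dicts, best first, with "conf" (0 to 1); they miss things now and then, are a little off and sometimes report something else, mostly with a low value. They report only what shows in the picture. A call takes as long as a camera call. They do not tell look-alikes from the thing itself.
- cams.search_frame(picture, target): "extent" ([left, top, width, height] in pixels, round what is visible of it).
- cams.trace(picture, target): "mask" (384x512 bool, what is visible of it) and "extent" ([left, top, width, height] in pixels, round what is visible of it).
- cams.mark_of(picture, target): "location" ([row, column] in pixels: a listed point, or the origin of a listed thing).
The state is a dict: "time_s": time; "qpos": joint angles; "dq": joint speeds; "joint_torque": joint torques, N m; "tcp_pos": TCP position; "ee_rot": TCP orientation; "wrist_force": force on the tool from outside, world axes, zero at the start; "wrist_torque": the same for the moment, N m; "gripper_width": finger opening in m.
Only numpy, scipy, OpenCV 4.12 (cv2) and the standard library are available. Lean on these libraries where they do the work, as an engineer would, in place of code of your own. Each camera call takes 0.05 s, during which the arm holds its last target. There are 200 camera calls.

### The job

Take the orange-handled hammer-head stud from the tray, put its head down through the slot of the aluminium strut in line with the two yellow pointers, push it down gently against the spring strip inside, turn it a quarter turn so that the head catches under both lips, and let go so that it stands upright, held up against the lips. Do not force the stud against the strut (stay below about 35 N), and leave the other things where they are.

Things in the scene. Friction and masses are not known exactly. Their poses are not given: they have to be found in the camera images.
- stud_bar (a point): Centre of the orange handle bar of the loose stud (80 to 145 g), which stands upright, 72 mm tall, in one of the tray's pockets. The bar is 40 mm long (its x), 14 wide (y), 26 high; below it a 12 mm round stem. z points up the stem.
- stud_foot (a point): Centre of the underside of the stud's steel head, 59 mm below the bar's centre. The head is 33 mm long (along x, parallel to the bar), 18 mm wide, 8 mm thick, with round ends.
- tray: Fixed grey tray, 230 x 70 x 22 mm, origin under its centre; three pockets, 12 mm deep, at x = -70, 0 and 70 mm, in which three studs stand with 1.5 mm play. The stud's bar lies along the tray's x, as do its neighbours: a gripper closing along the tray's y has room.
- cradle: Fixed blue cradle, 300 x 100 mm, origin under its centre, x along the strut, z up. It holds a 41 x 41 mm aluminium strut, 300 mm long, parallel to x, clamped tight but not centred: the slot lies up to 10 mm to either side of the cradle's centre line (along y), differing each time and not told by this pose. Find it by feel or by eye.
- lip_top (a point): Point on the cradle's centre line (not the slot's) at the height of the strut's top, 53 mm above the cradle's origin. The slot in the strut's top is 21.5 mm wide and runs its whole length; the lips beside it are 4 mm thick (underside at 49 mm); inside the strut is 37 mm wide.
- strip_top (a point): Point on the cradle's centre line at the height of the spring strip inside the strut, at rest: 43 mm above the cradle's origin. The strip runs the strut's whole length and yields straight down by up to 9 mm: 5 N at first touch, 0.6 N per mm more.
- held_foot (a point): Point on the cradle's centre line, 41 mm above its origin: the height of the stud's foot once caught. The head turns under the lips only while its foot is pushed lower than this, either way round; when let go, the strip lifts it against the lips.
- pointer: Two fixed yellow pointers, one on each side of the strut, 8 mm wide, tops 46 mm above the table, that mark the place along the strut. Origin midway between them on the cradle's centre line, 12 mm above the table; x along the strut. Stud and pointers should agree along x within 10 mm.
- spare_a: Bystander: loose thumb stud with a round black knob (30 mm across, 62 mm tall), in a pocket of the tray; origin at its foot.
- spare_b: Bystander: the same with a blue knob.
- mouse: Bystander: black computer mouse, 100 x 58 x 32 mm, origin under its centre.
- driver: Bystander: screwdriver lying on the table.
- contactor: Bystander: white and black contactor, 45 x 60 x 62 mm, origin under its centre.
- transformer: Bystander: yellow transformer, 50 x 60 x 57 mm, origin under its centre.
- capacitor: Bystander: blue can capacitor, 40 mm across, 55 mm tall, origin under its centre.
Things that resemble listed ones, but are neither listed nor needed, are in the scene too. There is more than one size of the part that bears stud_bar; the job needs the smallest.

How it is judged:
On the way:
1. the head is in the slot, lengthwise, near the pointers (z of stud_bar in the frame of cradle between 0.08 and 0.1065 m and x of stud_bar in the frame of pointer between -0.01 and 0.01 m and y of stud_bar in the frame of cradle between -0.014 and 0.014 m and angle between the x axis of stud_bar and the x axis of cradle, either way round below 0.25 rad and angle between stud_bar's own z axis and vertical below 0.15 rad), for 0.1 s.
At the end, for the whole second after the job is handed in: The stud stands in the strut upright within 0.1 rad, its handle bar across the slot within 15 degrees of square, its head under both lips and pressed up against them (handle centre 100 mm above the cradle's origin within 2.5 mm), within 10 mm of the pointers along the strut, at rest and let go (z of stud_bar in the frame of cradle between 0.0975 and 0.1025 m and x of stud_bar in the frame of pointer between -0.01 and 0.01 m and y of stud_bar in the frame of cradle between -0.014 and 0.014 m and angle between the x axis of stud_bar and the y axis of cradle, either way round below 0.26 rad and angle between stud_bar's own z axis and vertical below 0.1 rad and linear speed of stud below 0.01 m/s and contact force between stud and the fingers below 0.05 N); the robot touches nothing.
It fails at once if the stud is forced against the strut (more than 35 N) (contact force between stud and cradle above 35 N).
It fails at once if a neighbouring stud in the tray or another thing on the bench is moved by more than 20 mm (distance of any of spare_a, spare_b, mouse, driver, contactor, transformer, capacitor from where it was at the start of the episode above 0.02 m).
It also fails if it takes over 64 s, if anything falls off the work surface, if the arm or the gripper's body presses on something with over 40 N, if the wrist force passes 120 N, or if a joint passes its speed limit or range.

## Working session

There is one attempt and no reset: what is moved stays moved. The work goes in short steps, Python scripts to look and compute and a tool call to move; the robot and the scene stay as the last step left them, time stands still between calls to the robot, and variables do not carry over. Pictures are saved under pics/ and viewed, about 8 in all and at most 12, crops included, and the job is handed in when it is done.

Besides the shell and the picture viewer there is one more tool, called in YAML: its name, and indented under it one key for each argument. servo_tool: Moves the arm, as the interface text tells. Shifts and turns lie within -1 to 1; 1 stands for 0.6 m of shift or 60 degrees of turn. Its arguments: {"type":"object","properties":{"moves":{"type":"array","items":{"type":"array","items":{"type":"number"}}},"jaw":{"type":"number"}},"required":["moves"]}

```bash
ls; mkdir -p pics
cat > h.py <<'E'
import numpy as np, cv2
from scipy.spatial.transform import Rotation as R
from bench import read_state, cams, ticket, arm
def shot(n): return cams.read_camera(n)
def f(p): return p["color"].shape[0]/2/np.tan(np.radians(p["vertical_fov"])/2)
def ray(p,u,v):
    d=np.array([(u-p["cx"])/f(p),(v-p["cy"])/f(p),1.]); return np.array(p["rotation"]).reshape(3,3)@d
def at_z(p,u,v,z):
    o=np.array(p["origin"]); d=ray(p,u,v); return o+d*(z-o[2])/d[2]
def proj(p,X):
    c=np.array(p["rotation"]).reshape(3,3).T@(np.array(X)-p["origin"]); return p["cx"]+f(p)*c[0]/c[2],p["cy"]+f(p)*c[1]/c[2]
def save(img,n): cv2.imwrite("pics/"+n,cv2.cvtColor(img,cv2.COLOR_RGB2BGR))
E
python3 - <<'E'
from h import *
s=read_state(); print(s["tcp_pos"],s["ee_rot"],s["wrist_force"],s["gripper_width"],s["time_s"])
P={n:shot(n) for n in("scene","top")}
for n,p in P.items():
    print(n,p["vertical_fov"],p["origin"],p["cx"],p["cy"])
    for t,z in (("stud_bar",.066),("tray",0),("cradle",0),("pointer",.012),("lip_top",.053),("spare_a",.01),("mouse",0),("driver",0),("contactor",0),("transformer",0),("capacitor",0)):
        print(t,[(round(m["conf"],2),np.round(m["location"]),at_z(p,m["location"][1],m["location"][0],z)[:2].round(3)) for m in cams.mark_of(p,t)[:4]])
save(np.vstack([cv2.resize(P["top"]["color"],(800,600))]),"top.png"); save(cv2.resize(P["scene"]["color"],(800,600)),"scene.png")
E
```

```text
pics
[ 0.18363448 -0.64911377  0.22378613] [-3.11058772e+00 -4.31583841e-01  4.44417462e-04] [-0.62183732  1.12609941 -0.22127144] 0.09398974277105658 0.0
scene 49.39574995423594 [1.19940693 0.55464483 0.84156412] 259.9057827660962 196.38543993302906Traceback (most recent call last):
  File "<stdin>", line 7, in <module>
  File "h.py", line 9, in at_z
    o=np.array(p["origin"]); d=ray(p,u,v); return o+d*(z-o[2])/d[2]
                               ~~~^^^^^^^
  File "h.py", line 7, in ray
    d=np.array([(u-p["cx"])/f(p),(v-p["cy"])/f(p),1.]); return np.array(p["rotation"]).reshape(3,3)@d
                                                               ~~~~~~~~~~~~~~~~~~~~~~~~~~~~~~~^^^^^
ValueError: cannot reshape array of size 3 into shape (3,3)
```

```bash
sed -i 's/np.array(p\["rotation"\]).reshape(3,3)/R.from_rotvec(p["rotation"]).as_matrix()/' h.py
python3 - <<'E'
from h import *
P={n:shot(n) for n in("scene","top")}
print(P["top"].keys())
for n,p in P.items():
    print(n,p["vertical_fov"],p["origin"],p["cx"],p["cy"])
    for t,z in (("stud_bar",.066),("tray",0),("cradle",0),("pointer",.012),("lip_top",.053),("spare_a",.01),("mouse",0),("driver",0),("contactor",0),("transformer",0),("capacitor",0)):
        print(t,[(round(m["conf"],2),np.round(m["location"]),at_z(p,m["location"][1],m["location"][0],z)[:2].round(3)) for m in cams.mark_of(p,t)[:4]])
save(np.vstack([cv2.resize(P["top"]["color"],(800,600))]),"top.png"); save(cv2.resize(P["scene"]["color"],(800,600)),"scene.png")
E
```

```text
dict_keys(['color', 'vertical_fov', 'cx', 'cy', 'origin', 'rotation', 'shot'])
scene 49.39574995423594 [1.19940693 0.55464483 0.84156412] 259.9057827660962 196.38543993302906
stud_bar [(0.91, array([281., 298.]), array([0.721, 0.25 ])), (0.67, array([248., 341.]), array([0.575, 0.264])), (0.6, array([261., 374.]), array([0.554, 0.346])), (0.53, array([248., 339.]), array([0.578, 0.26 ]))]
tray [(0.84, array([252., 340.]), array([0.533, 0.247]))]
cradle [(0.89, array([185., 215.]), array([ 0.577, -0.184]))]
pointer [(0.55, array([182., 212.]), array([ 0.581, -0.19 ]))]
lip_top [(0.76, array([170., 215.]), array([ 0.569, -0.187])), (0.18, array([232., 350.]), array([0.504, 0.247]))]
spare_a [(0.72, array([231., 351.]), array([0.462, 0.231])), (0.46, array([249., 339.]), array([0.535, 0.242]))]
mouse [(0.82, array([264., 424.]), array([0.421, 0.425]))]
driver [(0.72, array([131., 205.]), array([ 0.399, -0.424]))]
contactor [(0.81, array([314., 397.]), array([0.597, 0.446]))]
transformer [(0.86, array([152., 162.]), array([ 0.581, -0.435])), (0.68, array([263., 324.]), array([0.594, 0.23
[... 565 characters left out ...]
0.41, array([183., 300.]), array([ 0.59 , -0.179]))]
lip_top [(0.77, array([185., 306.]), array([ 0.573, -0.196]))]
spare_a [(0.57, array([219., 189.]), array([0.459, 0.22 ])), (0.45, array([198., 181.]), array([0.537, 0.252]))]
mouse [(0.56, array([226., 131.]), array([0.434, 0.431]))]
driver [(0.85, array([234., 366.]), array([ 0.406, -0.41 ])), (0.15, array([178., 131.]), array([0.61 , 0.442]))]
contactor [(0.73, array([180., 134.]), array([0.602, 0.431]))]
transformer [(0.87, array([184., 368.]), array([ 0.589, -0.431])), (0.44, array([197., 182.]), array([0.541, 0.25 ]))]
capacitor [(0.66, array([147., 250.]), array([0.731, 0.005])), (0.48, array([189., 304.]), array([ 0.57 , -0.193]))]
```

View pics/top.png

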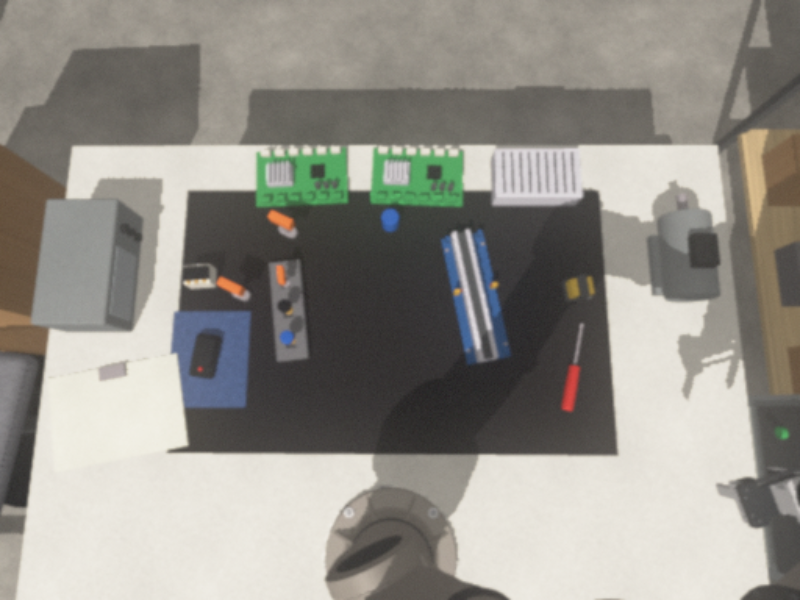

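View pics/scene.png

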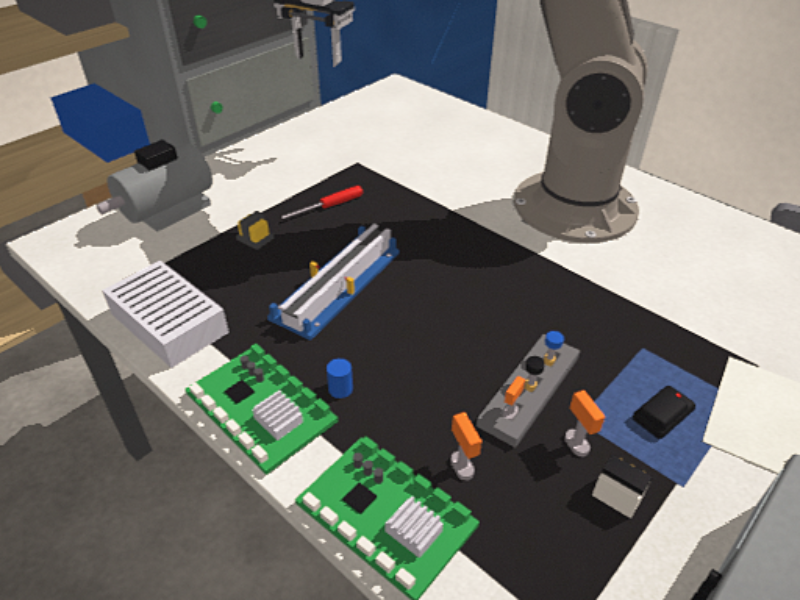

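Candidates (640‑wide top view px, /1.56 for the raw image): orange-handled studs at (280,220) and (232,287), both standing on the table and larger, and (282,272), in the tray and smallest. I choose the tray one, and will check it close up. First I look over the strut with the wrist camera on the way.

```bash
cat >> h.py <<'E'
def mv(pos,yaw=None,rows=1):
    """print scaled move from the present pose to pos with tool down and tool x at yaw (deg)"""
    s=read_state(); C=R.from_rotvec(s["ee_rot"]); T=C
    if yaw is not None: T=R.from_euler('z',yaw,degrees=True)*R.from_rotvec([np.pi,0,0])
    d=C.inv().apply(np.array(pos)-s["tcp_pos"]); r=(C.inv()*T).as_rotvec(degrees=True)
    print("shift",(d/.6).round(4),"turn",(r/60).round(4),"rows>=",round(np.linalg.norm(d)/.0625,1),round(np.linalg.norm(r)/10.7,1))
def tool():
    s=read_state(); x=R.from_rotvec(s["ee_rot"]).as_matrix(); print("tcp",s["tcp_pos"].round(4) if hasattr(s["tcp_pos"],'round') else np.round(s["tcp_pos"],4),"yawx",np.degrees(np.arctan2(x[1,0],x[0,0])).round(2),"z",x[:,2].round(3),"F",np.round(s["wrist_force"],2),"w",round(s["gripper_width"],4),"t",s["time_s"])
E
python3 - <<'E'
from h import *
tool(); p=shot("wrist"); s=read_state(); C=R.from_rotvec(s["ee_rot"])
print(p["vertical_fov"],C.inv().apply(np.array(p["origin"])-s["tcp_pos"]),(C.inv()*R.from_rotvec(p["rotation"])).as_matrix().round(3))
mv([.56,-.19,.30],11)
E
```

```text
tcp [ 0.1838 -0.6495  0.2245] yawx 15.8 z [ 0.  0. -1.] F [ 0.52 -0.13 -0.09] w 0.0939 t 1.35
59.29853648107454 [ 7.44383206e-02  9.31425130e-05 -1.60817451e-01] [[ 0.001 -0.965 -0.261]
 [ 1.     0.001  0.001]
 [-0.    -0.261  0.965]]
shift [ 0.8118 -0.5661 -0.1258] turn [-0.     -0.0001  0.08  ] rows>= 9.6 0.4
```

servo_tool:
  moves:
    - [0.1,-0.07,-0.03,0,0,0.08]
    - [0.2,-0.14,-0.06,0,0,0.08]
    - [0.3,-0.21,-0.08,0,0,0.08]
    - [0.4,-0.28,-0.09,0,0,0.08]
    - [0.5,-0.35,-0.09,0,0,0.08]
    - [0.6,-0.42,-0.09,0,0,0.08]
    - [0.7,-0.49,-0.09,0,0,0.08]
    - [0.8,-0.56,-0.09,0,0,0.08]

```text
time_s: 2.4
tcp_pos: [0.4977, -0.2644, 0.2784]
ee_rot: [3.127, 0.301, 0.001]
wrist_force: [0.7, -1.1, -0.2]
gripper_width: 0.0941
```

servo_tool:
  moves:
    - [0,0,0,0,0,0]
    - [0,0,0,0,0,0]
    - [0,0,0,0,0,0]

```text
time_s: 2.78
tcp_pos: [0.4958, -0.2672, 0.278]
ee_rot: [3.127, 0.298, -0.0]
wrist_force: [-0.6, 0.3, 0.1]
gripper_width: 0.094
```

Run:
```python
from h import *
tool(); p=shot("wrist")
for t,z in (("cradle",0),("pointer",.012),("lip_top",.053)):
    print(t,[(round(m["conf"],2),np.round(m["location"]),at_z(p,m["location"][1],m["location"][0],z)[:2].round(4)) for m in cams.mark_of(p,t)[:4]])
save(cv2.resize(p["color"],(800,600)),"w1.png"); np.save("w1.npy",p,allow_pickle=True)
mv([.60,.25,.30],6)
```

```text
tcp [ 0.4958 -0.2672  0.278 ] yawx 10.89 z [-0. -0. -1.] F [-0.56  0.31  0.12] w 0.094 t 2.775
cradle [(0.9, array([ 96., 204.]), array([ 0.561 , -0.1902])), (0.58, array([ 93., 204.]), array([ 0.5647, -0.1892]))]
pointer []
lip_top [(0.88, array([ 93., 201.]), array([ 0.5641, -0.1946]))]
shift [ 0.3331 -0.8128 -0.0366] turn [ 0.0001 -0.      0.0821] rows>= 8.4 0.5
```

View pics/w1.png

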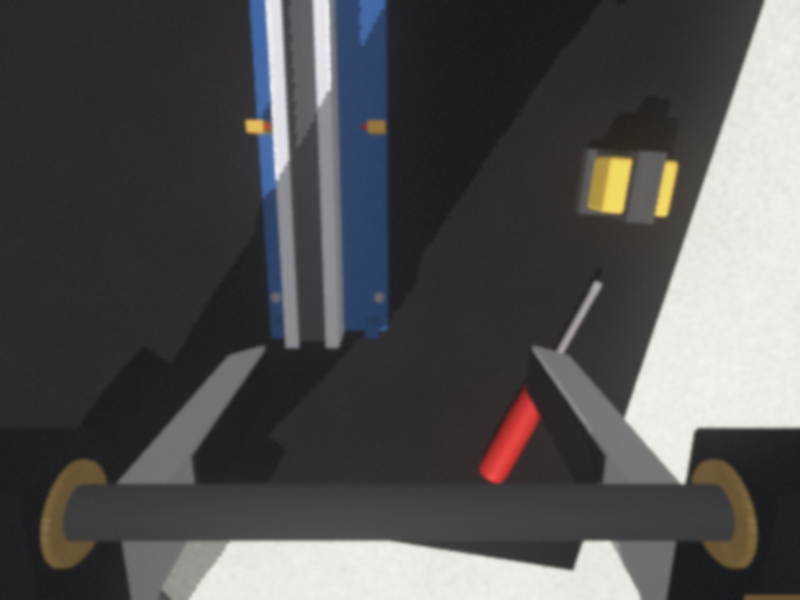

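The slot shows as the dark grey band, u≈285–325 (view px), with pointers at (257,127) and (375,127). I'll centre the view over the pointers.

servo_tool:
  moves:
    - [0.08,-0.05,0,0,0,0]
    - [0.15,-0.09,0,0,0,0]
    - [0.18,-0.105,0,0,0,0]
    - [0.18,-0.105,0,0,0,0]
    - [0.18,-0.105,0,0,0,0]

```text
time_s: 3.6
tcp_pos: [0.5897, -0.1851, 0.278]
ee_rot: [3.127, 0.298, -0.001]
wrist_force: [-0.3, -0.6, 0.2]
gripper_width: 0.0939
```

Run:
```python
from h import *
tool(); p=shot("wrist")
for t,z in (("cradle",0),("pointer",.012),("lip_top",.053)):
    print(t,[(round(m["conf"],2),np.round(m["location"]),at_z(p,m["location"][1],m["location"][0],z)[:2].round(4)) for m in cams.mark_of(p,t)[:4]])
save(cv2.resize(p["color"][80:300,150:400],(800,704),interpolation=cv2.INTER_CUBIC)[:600],"w2.png"); np.save("w2.npy",p,allow_pickle=True)
```

```text
tcp [ 0.5897 -0.1851  0.278 ] yawx 10.9 z [-0.001 -0.001 -1.   ] F [-0.32 -0.59  0.19] w 0.0939 t 3.6
cradle [(0.95, array([174., 254.]), array([ 0.5686, -0.1881]))]
pointer []
lip_top [(0.79, array([187., 256.]), array([ 0.5645, -0.1921]))]
```

View pics/w2.png

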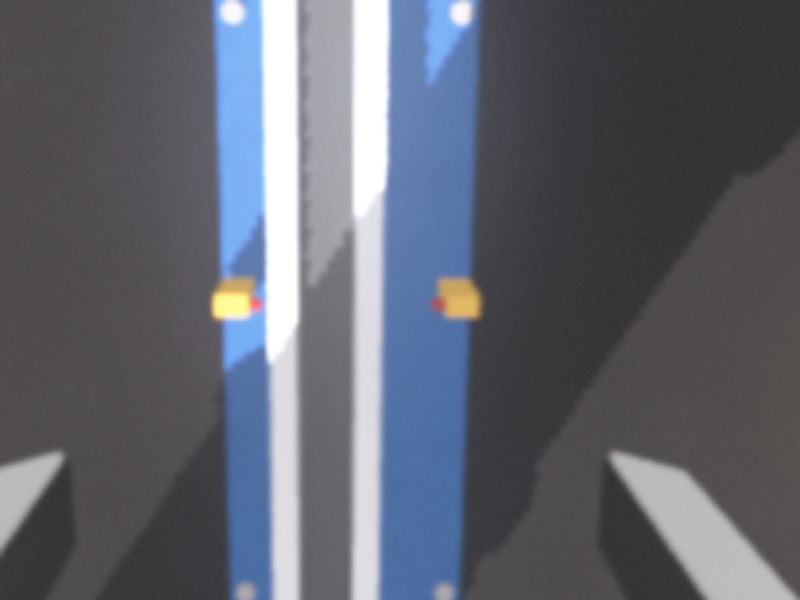

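```bash
cat > slot.py <<'E'
from h import *
p=np.load("w2.npy",allow_pickle=True).item(); g=cv2.GaussianBlur(p["color"][...,0].astype(float),(0,0),1)  # red: blue plate dark
gx=np.gradient(g,axis=1); ex=[(233.4,1),(243.75,-1),(260.3,1),(270.3,-1)]; L=[]
for u0,sg in ex:
    pts=[]
    for r in range(85,285,4):
        w=np.arange(int(u0)-4,int(u0)+6); q=np.clip(sg*gx[r,w],0,None); 
        if q.max()>4: pts.append(at_z(p,(q**2*w).sum()/(q**2).sum(),r,.053)[:2])
    pts=np.array(pts); k,b=np.polyfit(pts[:,0],pts[:,1],1); L.append((k,b)); print(len(pts),np.degrees(np.arctan(k)).round(2),k*.565+b, np.std(pts[:,1]-k*pts[:,0]-b).round(5))
k=np.mean([l[0] for l in L]);b=[l[0]*.565+l[1] for l in L]; yaw=np.arctan(k); print("yaw",np.degrees(yaw),"gaps mm",np.diff(b)*np.cos(yaw)*1e3)
y0=np.mean(b); pt=[at_z(p,u/3.2+150,304/3.2+80,.046)[:2] for u in(233,460)]; print("pointers",pt)
m=np.mean(pt,axis=0); d=np.array([np.cos(yaw),np.sin(yaw)]); o=np.array([.565,y0]); print("target",o+d*((m-o)@d), "offset slot from pointer mid mm",1e3*((o-m)@[-d[1],d[0]]))
E
python3 slot.py
```

```text
50 11.09 -0.16440736551193658 0.00027
50 10.64 -0.17591089935443205 0.00022
50 11.07 -0.1965279702044531 0.00034
50 10.58 -0.20770374243037448 0.00037
yaw 10.845244773745048 gaps mm [-11.29806894 -20.24882883 -10.97616148]
pointers [array([ 0.57006204, -0.15061386]), array([ 0.58609654, -0.23360239])]
target [ 0.57651289 -0.18393187] offset slot from pointer mid mm 8.324947459163663
```

servo_tool:
  moves:
    - [0.03,-0.1,-0.01,0,0,0.08]
    - [0.03,-0.2,-0.02,0,0,0.08]
    - [0.04,-0.3,-0.02,0,0,0.08]
    - [0.06,-0.4,-0.02,0,0,0.08]
    - [0.08,-0.5,-0.02,0,0,0.08]
    - [0.1,-0.6,-0.02,0,0,0.08]
    - [0.12,-0.69,-0.02,0,0,0.08]
    - [0.13,-0.7,-0.02,0,0,0.08]

```text
time_s: 4.8
tcp_pos: [0.5859, 0.2476, 0.2901]
ee_rot: [-3.135, -0.178, 0.0]
wrist_force: [-0.3, -0.1, -0.3]
gripper_width: 0.094
```

Run:
```python
from h import *
tool(); p=shot("wrist"); print(p["cx"],p["cy"])
for t,z in (("stud_bar",.069),("tray",0),("spare_a",.01)):
    print(t,[(round(m["conf"],2),np.round(m["location"]),at_z(p,m["location"][1],m["location"][0],z)[:2].round(4)) for m in cams.mark_of(p,t)[:4]])
save(cv2.resize(p["color"],(800,600)),"w3.png"); np.save("w3.npy",p,allow_pickle=True)
hsv=cv2.cvtColor(p["color"],cv2.COLOR_RGB2HSV); m=cv2.inRange(hsv,(4,150,90),(20,255,255))
n,_,st,c=cv2.connectedComponentsWithStats(m)
for i in range(1,n):
    if st[i,4]>60: print(st[i],c[i].round(1),at_z(p,*c[i],.082)[:2], cv2.minAreaRect(np.argwhere(_==i)[:,::-1].astype(np.float32)))
```

```text
tcp [0.5859 0.2476 0.2901] yawx 6.49 z [-0.     0.001 -1.   ] F [-0.26 -0.13 -0.29] w 0.094 t 4.8
254.77988453905257 190.65955567410634
stud_bar [(0.87, array([ 32., 269.]), array([0.7285, 0.2488])), (0.86, array([173., 159.]), array([0.5656, 0.3567])), (0.75, array([152., 259.]), array([0.6027, 0.2442]))]
tray [(0.85, array([199., 259.]), array([0.5273, 0.2343]))]
spare_a [(0.91, array([247., 261.]), array([0.4603, 0.2243])), (0.76, array([201., 260.]), array([0.5276, 0.2342]))]
[ 241    7   58   53 1502] [268.7  32.8] [0.72556289 0.24932736] ((268.26922607421875, 33.34616470336914), (60.184974670410156, 26.9029598236084), 33.6900634765625)
[251 138  13  36 405] [257.3 155.5] [0.60078449 0.24627228] ((257.3047180175781, 155.5084991455078), (35.44477462768555, 11.337116241455078), 87.51044464111328)
[ 129  151   58   42 1259] [156.9 171.4] [0.57027711 0.35561788] ((157.2923126220703, 171.2384490966797), (54.57527542114258, 25.4271183013916), 29.744882583618164)
```

View pics/w3.png

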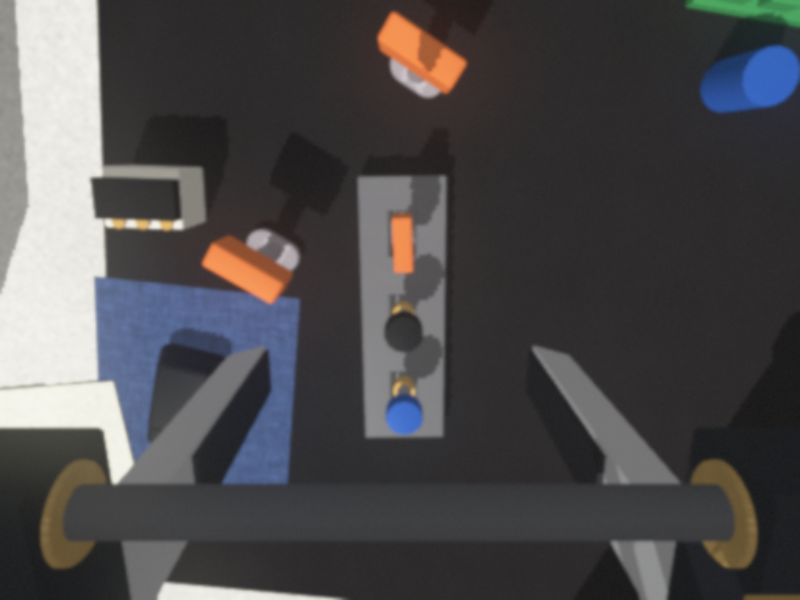

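View shows the tray with three pockets: orange stud at (402,243), black knob (403,330), blue knob (404,414). The two bigger orange studs at (250,268) and (422,52) stand outside the tray, so the tray stud is the right one.

Run:
```python
from h import *
mv([.6015,.2455,.069],7.5)
```

```text
shift [ 0.024  -0.0041  0.3682] turn [ 0.0007  0.0001 -0.0236] rows>= 3.5 0.1
```

Run:
```python
from h import *
tool(); mv([.6015,.2455,.069],7.5)
p=np.load("w3.npy",allow_pickle=True).item(); print(p["origin"])
```

```text
tcp [0.5874 0.2417 0.2899] yawx 6.09 z [-0.    -0.001 -1.   ] F [-0.46 -0.81  0.26] w 0.0939 t 5.0
shift [ 0.024  -0.0041  0.3682] turn [ 0.0007  0.0001 -0.0236] rows>= 3.5 0.1
[0.65997104 0.2555309  0.45090133]
```

servo_tool:
  jaw: 60
  moves:
    - [0.012,-0.002,0.08,0,0,-0.02]
    - [0.024,-0.004,0.16,0,0,-0.02]
    - [0.024,-0.004,0.22,0,0,-0.02]
    - [0.024,-0.004,0.22,0,0,-0.02]
    - [0.024,-0.004,0.22,0,0,-0.02]

```text
time_s: 5.62
tcp_pos: [0.602, 0.2469, 0.1599]
ee_rot: [-3.135, -0.201, -0.003]
wrist_force: [-0.0, 0.4, -0.7]
gripper_width: 0.06
```

```bash
cat > bar.py <<'E'
from h import *
import sys
z=float(sys.argv[1]); p=shot("wrist"); tool(); s=read_state(); C=R.from_rotvec(s["ee_rot"])
hsv=cv2.cvtColor(p["color"],cv2.COLOR_RGB2HSV); m=cv2.inRange(hsv,(4,150,60),(20,255,255))
n,l,st,c=cv2.connectedComponentsWithStats(m)
for i in range(1,n):
    if st[i,4]>150: 
        q=at_z(p,*c[i],z); print(st[i],c[i].round(1),q[:2].round(4),"tool mm",(C.inv().apply(q-s["tcp_pos"])*1e3).round(1),cv2.minAreaRect(np.argwhere(l==i)[:,::-1].astype(np.float32)))
if len(sys.argv)>2: save(cv2.resize(p["color"],(800,600)),sys.argv[2]); np.save("last.npy",p,allow_pickle=True)
E
python3 bar.py .082
```

```text
tcp [0.6021 0.2473 0.1602] yawx 7.34 z [ 0.003  0.001 -1.   ] F [ 0.31 -0.64  1.13] w 0.06 t 5.675
[ 232    0   90   64 3232] [278.3  26. ] [0.7235 0.2468] tool mm [120.1  16.   78.5] ((274.9496765136719, 22.21477508544922), (92.57321166992188, 42.19044494628906), 34.99202346801758)
[  60  194   92   58 1784] [111.8 218.3] [0.5769 0.3512] tool mm [ -11.9 -106.3   78.2] ((107.63661193847656, 219.9376678466797), (87.11378479003906, 39.0600471496582), 20.472280502319336)
```

```bash
python3 bar.py .082 w4.png >/dev/null
python3 - <<'E'
from h import *
p=np.load("last.npy",allow_pickle=True).item()
print([(round(m["conf"],2),np.round(m["location"]),at_z(p,m["location"][1],m["location"][0],.069)[:2].round(4)) for m in cams.mark_of(p,"stud_bar")[:4]])
E
```

```text
[(0.89, array([ 26., 276.]), array([0.726 , 0.2483])), (0.88, array([200., 254.]), array([0.6014, 0.2469])), (0.39, array([148.,  52.]), array([0.6216, 0.4027]))]
```

View pics/w4.png

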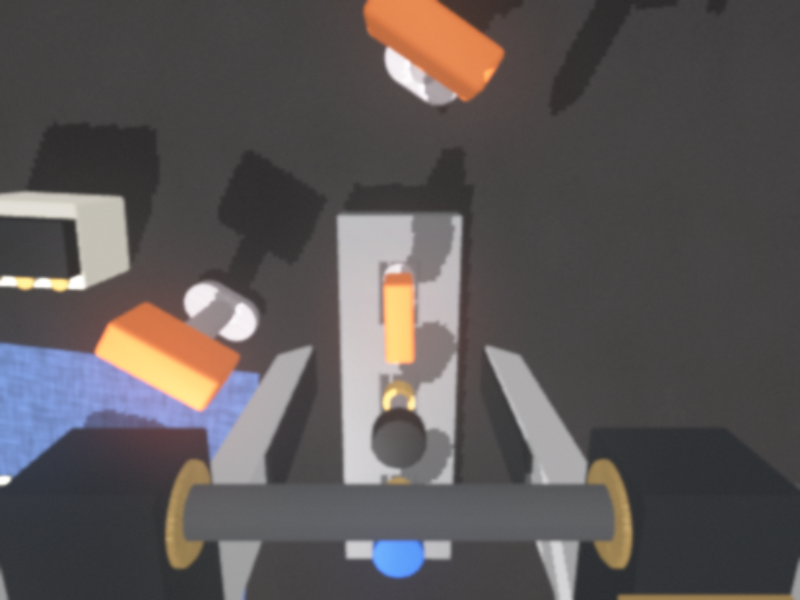

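Bar is centred between the fingers (both at u≈399) and aligned with them. Descend and grip.

servo_tool:
  moves:
    - [0,0,0.06,0,0,0]
    - [0,0,0.11,0,0,0]
    - [0,0,0.14,0,0,0]
    - [0,0,0.15,0,0,0]
    - [0,0,0.152,0,0,0]
    - [0,0,0.152,0,0,0]

```text
time_s: 6.52
tcp_pos: [0.6016, 0.2478, 0.0678]
ee_rot: [-3.135, -0.203, -0.002]
wrist_force: [0.4, 0.4, -1.3]
gripper_width: 0.0599
```

servo_tool:
  jaw: 0
  moves:
    - [0,0,0,0,0,0]
    - [0,0,0,0,0,0]
    - [0,0,0,0,0,0]
    - [0,0,0,0,0,0]
    - [0,0,0,0,0,0]
    - [0,0,0,0,0,0]

```text
time_s: 7.28
tcp_pos: [0.6011, 0.2475, 0.0668]
ee_rot: [-3.135, -0.203, 0.0]
wrist_force: [0.1, 0.1, -0.0]
gripper_width: 0.0139
```

servo_tool:
  moves:
    - [0,0,-0.02,0,0,0]
    - [0,0,-0.07,0,0,0]
    - [0,0,-0.15,0,0,0]
    - [0,0,-0.22,0,0,0]
    - [0,0,-0.22,0,0,0]
    - [0,0,-0.22,0,0,0]

```text
time_s: 8.02
tcp_pos: [0.6008, 0.2473, 0.1988]
ee_rot: [3.135, 0.203, -0.0]
wrist_force: [0.2, -0.2, -1.4]
gripper_width: 0.0137
```

```bash
python3 bar.py .215 w5.png
python3 - <<'E'
from h import *
mv([.5765,-.184,.20],10.85)
E
```

```text
tcp [0.6006 0.2472 0.1981] yawx 7.4 z [-0.001 -0.001 -1.   ] F [ 0.09 -0.5  -1.56] w 0.0137 t 8.075
[ 236    0   77   67 2014] [269.6  28.3] [0.7022 0.2542] tool mm [101.7   6.1 -17. ] ((272.355224609375, 32.03218078613281), (79.82819366455078, 35.69717025756836), 34.75591278076172)
[  87  181   78   51 1230] [130.5 201.7] [0.6236 0.306 ] tool mm [ 30.4 -55.4 -17. ] ((127.11239624023438, 204.00135803222656), (74.73310089111328, 34.70507049560547), 20.353229522705078)
[ 240  212   30   87 1452] [254.1 241.7] [0.6116 0.2486] tool mm [ 11.1   0.  -16.9] ((254.5, 255.0), (28.999996185302734, 85.99998474121094), 0.0)
shift [-0.1323  0.7075 -0.0028] turn [ 0.0004  0.0012 -0.0576] rows>= 6.9 0.3
```

View pics/w5.png

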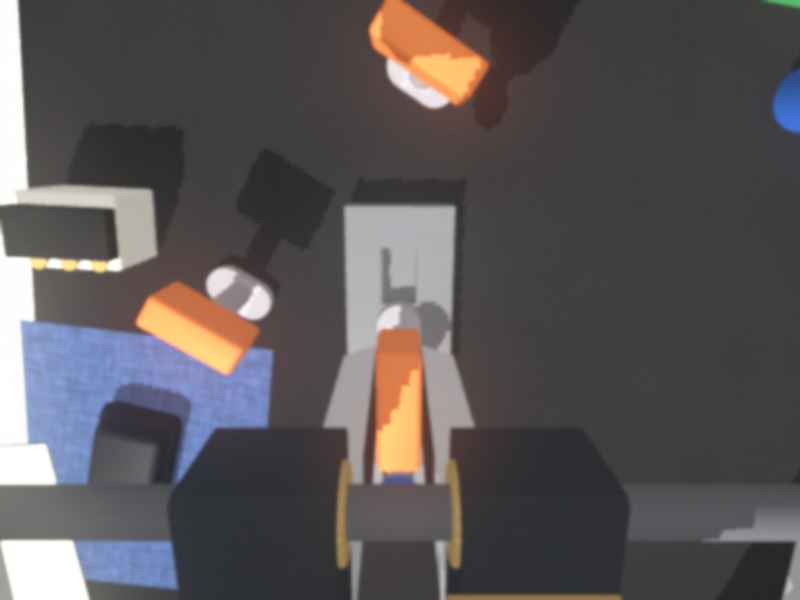

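Stud is held upright, bar centred at raw u=254 (tool y ≈ 0). Move over the strut.

servo_tool:
  moves:
    - [-0.015,0.08,0,0,0,-0.03]
    - [-0.035,0.18,0,0,0,-0.058]
    - [-0.052,0.28,0,0,0,-0.058]
    - [-0.07,0.38,0,0,0,-0.058]
    - [-0.09,0.48,0,0,0,-0.058]
    - [-0.108,0.58,0,0,0,-0.058]
    - [-0.125,0.67,0,0,0,-0.058]
    - [-0.132,0.707,0,0,0,-0.058]

```text
time_s: 9.07
tcp_pos: [0.5757, -0.1872, 0.1974]
ee_rot: [3.128, 0.292, -0.004]
wrist_force: [0.1, 0.8, 0.1]
gripper_width: 0.0139
```

servo_tool:
  moves:
    - [0,0,0,0,0,0]
    - [0,0,0,0,0,0]
    - [0,0,0,0,0,0]

```text
time_s: 9.45
tcp_pos: [0.5773, -0.1818, 0.1986]
ee_rot: [-3.127, -0.301, 0.001]
wrist_force: [0.6, 0.2, -1.2]
gripper_width: 0.0139
```

```bash
python3 bar.py .213 w6.png
python3 - <<'E'
from h import *
mv([.5765,-.184,.14],10.85)
p=np.load("last.npy",allow_pickle=True).item(); s=read_state(); C=R.from_rotvec(s["ee_rot"])
for x in(20,-20): print(proj(p,s["tcp_pos"]+C.apply([x*1e-3,0,-.015])))
E
```

```text
tcp [ 0.5773 -0.182   0.1987] yawx 10.98 z [-0.  0. -1.] F [ 0.34  0.31 -0.91] w 0.0139 t 9.5
[ 241  220   29   81 2128] [254.7 260.8] [ 0.5776 -0.1821] tool mm [  0.2   0.1 -14.3] ((255.0, 260.0), (80.0, 28.0), 90.0)
shift [-0.002   0.003   0.0978] turn [-0.0004  0.0001  0.0022] rows>= 0.9 0.0
(np.float64(254.47216424750303), np.float64(222.2158156299031))
(np.float64(254.4182700451762), np.float64(298.9739549061698))
```

View pics/w6.png

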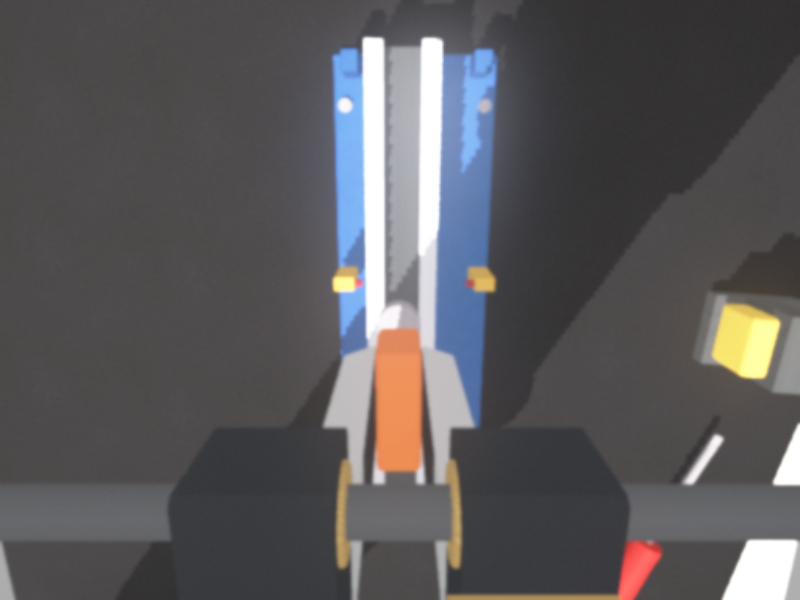

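```bash
cat > slot2.py <<'E'
from h import *
import sys
f_=sys.argv[1]; o0=np.array([.5765,-.184]); yaw=np.radians(10.85); d=np.array([np.cos(yaw),np.sin(yaw)]); nrm=np.array([-d[1],d[0]])
p=np.load(f_,allow_pickle=True).item(); g=cv2.GaussianBlur(p["color"][...,0].astype(float),(0,0),.8); gx=np.gradient(g,axis=1)
L=[]
for off,sg in((.0205,1),(.01075,-1),(-.01075,1),(-.0205,-1)):
    pts=[]
    for a in np.linspace(float(sys.argv[2]),float(sys.argv[3]),40):
        X=o0+a*d+off*nrm; u,v=proj(p,[*X,.053]); r=int(round(v))
        if not 2<r<380: continue
        w=np.arange(int(u)-4,int(u)+6); q=np.clip(sg*gx[r,w],0,None)
        if q.max()>6: x=at_z(p,(q**2*w).sum()/(q**2).sum(),r,.053)[:2]-o0; pts.append((x@d,x@nrm))
    pts=np.array(pts); k,b=np.polyfit(pts[:,0],pts[:,1],1); L.append(b); print(len(pts),"tilt deg",np.degrees(k).round(2),"at0 mm",(b*1e3).round(2))
print("centre outer",500*(L[0]+L[3]),"inner",500*(L[1]+L[2]))
E
python3 slot2.py last.npy .04 .14; python3 slot2.py w2.npy -.05 .06
```

```text
39 tilt deg -0.18 at0 mm 21.83
38 tilt deg 0.0 at0 mm 9.92
38 tilt deg -0.01 at0 mm -9.69
38 tilt deg 0.09 at0 mm -21.78
centre outer 0.026050938943422697 inner 0.11780402662611537
40 tilt deg 0.49 at0 mm 21.48
40 tilt deg -0.55 at0 mm 10.12
40 tilt deg 0.49 at0 mm -10.35
40 tilt deg -0.43 at0 mm -20.93
centre outer 0.27603541751118965 inner -0.11445525430750503
```

servo_tool:
  moves:
    - [-0.001,0.003,0.05,0,0,0.002]
    - [-0.002,0.003,0.1,0,0,0.002]
    - [-0.002,0.003,0.13,0,0,0.002]
    - [-0.002,0.003,0.13,0,0,0.002]
    - [-0.002,0.003,0.13,0,0,0.002]

```text
time_s: 10.12
tcp_pos: [0.577, -0.1852, 0.1218]
ee_rot: [3.127, 0.295, 0.002]
wrist_force: [-0.6, -0.1, -1.2]
gripper_width: 0.014
```

```bash
python3 bar.py .135 w7.png; python3 slot2.py last.npy .045 .12
python3 - <<'E'
from h import *
mv([.5765,-.184,.11],10.85)
E
```

```text
tcp [ 0.5771 -0.1854  0.122 ] yawx 10.77 z [ 0.002 -0.    -1.   ] F [-0.88 -0.25 -0.55] w 0.0138 t 10.175
[ 240  237   30   64 1334] [255.3 274.1] [ 0.5697 -0.1872] tool mm [ -7.6   0.5 -13. ] ((254.30014038085938, 268.4950256347656), (28.16619873046875, 63.505157470703125), 1.432096242904663)
40 tilt deg -0.15 at0 mm 21.58
40 tilt deg 0.58 at0 mm 9.63
40 tilt deg -0.23 at0 mm -9.86
40 tilt deg -0.1 at0 mm -20.66
centre outer 0.4588070493547931 inner -0.11470258459236449
shift [-0.0006 -0.0024  0.02  ] turn [ 0.0006 -0.0014 -0.0013] rows>= 0.2 0.0
```

View pics/w7.png

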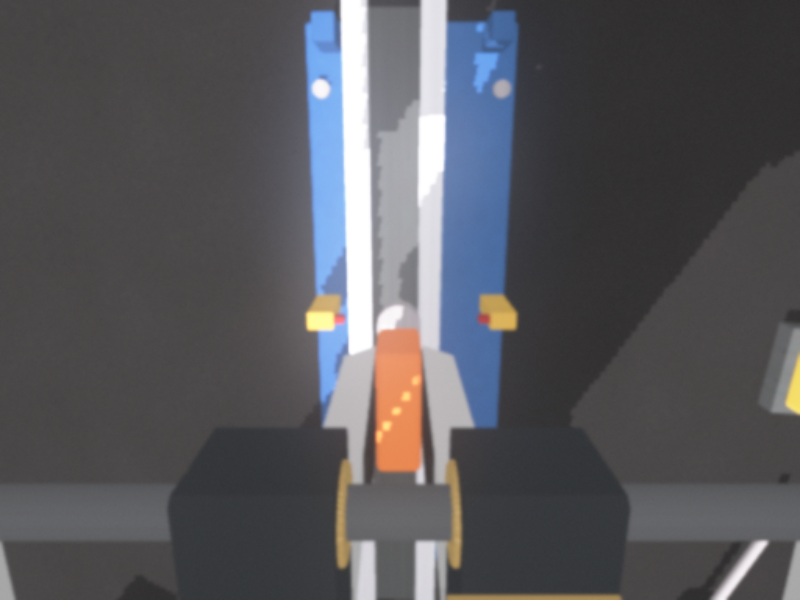

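servo_tool:
  moves:
    - [0,-0.002,0.005,0,0,0]
    - [0,-0.002,0.01,0,0,0]
    - [0,-0.002,0.014,0,0,0]
    - [0,-0.002,0.014,0,0,0]
    - [0,-0.002,0.014,0,0,0]

```text
time_s: 10.8
tcp_pos: [0.5762, -0.1842, 0.1125]
ee_rot: [-3.128, -0.294, -0.0]
wrist_force: [-0.6, -0.2, -0.6]
gripper_width: 0.014
```

Run:
```python
from h import *
tool(); mv([.5765,-.184,.103],10.85)
```

```text
tcp [ 0.5762 -0.1842  0.1125] yawx 10.76 z [ 0.  0. -1.] F [-0.6  -0.22 -0.58] w 0.014 t 10.8
shift [ 0.0006 -0.0002  0.0158] turn [-0.0001 -0.0001 -0.0016] rows>= 0.2 0.0
```

Well aligned. Lower gently, 1.2 mm per row, watching the force.

servo_tool:
  moves:
    - [0,0,0.002,0,0,0]
    - [0,0,0.004,0,0,0]
    - [0,0,0.006,0,0,0]
    - [0,0,0.008,0,0,0]
    - [0,0,0.008,0,0,0]

```text
time_s: 11.42
tcp_pos: [0.576, -0.1841, 0.1075]
ee_rot: [-3.128, -0.295, 0.0]
wrist_force: [0.4, 0.6, -1.2]
gripper_width: 0.0136
```

servo_tool:
  moves:
    - [0,0,0.002,0,0,0]
    - [0,0,0.004,0,0,0]
    - [0,0,0.006,0,0,0]
    - [0,0,0.006,0,0,0]

```text
time_s: 11.92
tcp_pos: [0.5761, -0.1841, 0.1039]
ee_rot: [-3.128, -0.295, 0.0]
wrist_force: [0.2, 0.3, -0.9]
gripper_width: 0.014
```

servo_tool:
  moves:
    - [0,0,0.002,0,0,0]
    - [0,0,0.004,0,0,0]
    - [0,0,0.006,0,0,0]
    - [0,0,0.008,0,0,0]
    - [0,0,0.008,0,0,0]

```text
time_s: 12.55
tcp_pos: [0.5762, -0.1842, 0.0994]
ee_rot: [3.128, 0.295, 0.0]
wrist_force: [-1.6, 0.1, 3.7]
gripper_width: 0.0139
```

servo_tool:
  moves:
    - [0,0,0.002,0,0,0]
    - [0,0,0.004,0,0,0]
    - [0,0,0.006,0,0,0]
    - [0,0,0.008,0,0,0]
    - [0,0,0.008,0,0,0]

```text
time_s: 13.18
tcp_pos: [0.5762, -0.1842, 0.0945]
ee_rot: [3.128, 0.294, 0.0]
wrist_force: [-1.8, 1.0, 6.5]
gripper_width: 0.0136
```

```bash
python3 bar.py .11
python3 - <<'E'
from h import *
s=read_state(); print(s["qpos"],s["wrist_torque"]); mv([.5765,-.184,.0945],10.85)
E
```

```text
tcp [ 0.5762 -0.1842  0.0945] yawx 10.76 z [ 0. -0. -1.] F [-1.6  -1.03  6.88] w 0.0136 t 13.225
[ 241  235   29   66 1436] [255.6 272.7] [ 0.5709 -0.1859] tool mm [ -5.5   0.7 -15.5] ((255.0, 267.5), (28.0, 65.0), 0.0)
[ 0.408148    0.46946971 -0.2625504   1.86321274  0.15992736  0.82906665
 -1.318648  ] [ 0.18603476  0.60018138 -0.00366293]
shift [ 0.0006 -0.0002  0.0001] turn [ 0.     -0.0002 -0.0015] rows>= 0.0 0.0
```

Strip contact felt as expected (≈7 N at 5 mm of compression, 5 N at first touch). Joint 7 must increase; I test the turn direction with a small turn.

servo_tool:
  moves:
    - [0,0,0,0,0,0.06]
    - [0,0,0,0,0,0.12]
    - [0,0,0,0,0,0.12]

```text
time_s: 13.6
tcp_pos: [0.5765, -0.1843, 0.0947]
ee_rot: [3.14, 0.096, 0.001]
wrist_force: [-0.0, -0.5, 6.9]
gripper_width: 0.0136
```

Run:
```python
from h import *
tool(); s=read_state(); print(s["qpos"][6],s["wrist_torque"])
```

```text
tcp [ 0.5765 -0.1843  0.0947] yawx 3.5 z [ 0.001 -0.    -1.   ] F [-0.04 -0.46  6.86] w 0.0136 t 13.6
-1.4300550912278809 [-0.046244    0.25979625 -0.00457933]
```

servo_tool:
  moves:
    - [0,0,0,0,0,-0.12]
    - [0,0,0,0,0,-0.24]
    - [0,0,0,0,0,-0.36]
    - [0,0,0,0,0,-0.48]
    - [0,0,0,0,0,-0.6]
    - [0,0,0,0,0,-0.72]
    - [0,0,0,0,0,-0.81]
    - [0,0,0,0,0,-0.81]

```text
time_s: 14.6
tcp_pos: [0.5766, -0.1842, 0.0947]
ee_rot: [2.82, 1.383, 0.002]
wrist_force: [0.8, 0.6, 6.9]
gripper_width: 0.0136
```

Run:
```python
from h import *
tool(); s=read_state(); print(s["qpos"][6],s["wrist_torque"]); mv([.5765,-.184,.0945],100.85)
```

```text
tcp [ 0.5766 -0.1842  0.0947] yawx 52.24 z [ 0.001  0.    -1.   ] F [0.79 0.59 6.94] w 0.0136 t 14.6
-0.6817011368605601 [ 0.13242207 -0.01299355  0.07556182]
shift [ 0.0001 -0.0004  0.0004] turn [ 1.100e-03 -4.000e-04 -8.101e-01] rows>= 0.0 4.5
```

servo_tool:
  moves:
    - [0,0,0,0,0,-0.12]
    - [0,0,0,0,0,-0.24]
    - [0,0,0,0,0,-0.36]
    - [0,0,0,0,0,-0.48]
    - [0,0,0,0,0,-0.6]
    - [0,0,0,0,0,-0.72]
    - [0,0,0,0,0,-0.81]
    - [0,0,0,0,0,-0.81]

```text
time_s: 15.6
tcp_pos: [0.5766, -0.1842, 0.0947]
ee_rot: [2.001, 2.421, 0.001]
wrist_force: [-0.3, 0.0, 6.3]
gripper_width: 0.0136
```

Run:
```python
from h import *
tool(); s=read_state(); print(s["qpos"][6],s["wrist_torque"]); mv([.5765,-.184,.0945],100.85)
```

```text
tcp [ 0.5766 -0.1842  0.0947] yawx 100.84 z [ 0.001  0.    -1.   ] F [-0.28  0.03  6.34] w 0.0136 t 15.6
0.0630886168333152 [-0.02969941  0.05337155  0.04828205]
shift [ 0.0004 -0.0001  0.0003] turn [ 0.001   0.     -0.0002] rows>= 0.0 0.0
```

servo_tool:
  moves:
    - [0,0,-0.002,0,0,0]
    - [0,0,-0.004,0,0,0]
    - [0,0,-0.005,0,0,0]
    - [0,0,-0.005,0,0,0]

```text
time_s: 16.1
tcp_pos: [0.5766, -0.1842, 0.0976]
ee_rot: [2.003, 2.419, 0.001]
wrist_force: [0.9, -1.6, 5.5]
gripper_width: 0.014
```

```bash
python3 bar.py .115
python3 - <<'E'
from h import *
tool()
E
```

```text
tcp [ 0.5766 -0.1842  0.0976] yawx 100.76 z [ 0.001 -0.    -1.   ] F [1.86 0.37 4.46] w 0.0139 t 16.15
[ 240  219   30   83 1770] [255.5 266.9] [ 0.5756 -0.1848] tool mm [ -0.4  -1.  -17.4] ((254.3590850830078, 260.0440368652344), (82.2219009399414, 28.34606170654297), 89.04515838623047)
tcp [ 0.5766 -0.1842  0.0976] yawx 100.76 z [ 0.001 -0.    -1.   ] F [1.86 0.37 4.46] w 0.0139 t 16.15
```

Bar turned with the gripper (89°) and the strip still pushes up. Open slowly.

servo_tool:
  jaw: 40
  moves:
    - [0,0,0,0,0,0]
    - [0,0,0,0,0,0]
    - [0,0,0,0,0,0]
    - [0,0,0,0,0,0]
    - [0,0,0,0,0,0]

```text
time_s: 16.77
tcp_pos: [0.5761, -0.1841, 0.0974]
ee_rot: [-2.003, -2.42, -0.0]
wrist_force: [-0.5, 0.7, 0.1]
gripper_width: 0.04
```

servo_tool:
  moves:
    - [0,0,-0.04,0,0,0]
    - [0,0,-0.1,0,0,0]
    - [0,0,-0.18,0,0,0]
    - [0,0,-0.25,0,0,0]
    - [0,0,-0.25,0,0,0]
    - [0,0,-0.25,0,0,0]

```text
time_s: 17.52
tcp_pos: [0.5758, -0.1843, 0.2469]
ee_rot: [-2.003, -2.419, 0.001]
wrist_force: [-0.1, 0.2, -0.0]
gripper_width: 0.0398
```

```bash
python3 bar.py .113 w8.png
python3 - <<'E'
from h import *
p=shot("wrist"); q=shot("scene")
for n,c in(("w",p),("s",q)): print(n,[(round(m["conf"],2),np.round(m["location"]),at_z(c,m["location"][1],m["location"][0],.1)[:2].round(4)) for m in cams.mark_of(c,"stud_bar")[:4]])
a=p["color"][90:340,130:380]; b=q["color"][110:230,150:290]
save(np.hstack([cv2.resize(a,(400,400)),cv2.resize(b,(400,400*120//140)) if 0 else cv2.resize(b,(400,400))]),"fin.png")
E
```

```text
tcp [ 0.5756 -0.1842  0.2464] yawx 100.75 z [-0.001  0.    -1.   ] F [ 0.62 -0.25 -0.35] w 0.0403 t 17.575
[249 163  14  51 548] [256.2 186.7] [ 0.5757 -0.1848] tool mm [ -0.7   0.2 133.4] ((255.5, 188.0), (50.0, 13.0), 90.0)
w [(0.88, array([185., 257.]), array([ 0.5763, -0.1863]))]
s [(0.8, array([278., 298.]), array([0.7362, 0.2574])), (0.7, array([260., 375.]), array([0.5798, 0.3553])), (0.66, array([160., 210.]), array([ 0.5838, -0.1861]))]
```

View pics/fin.png

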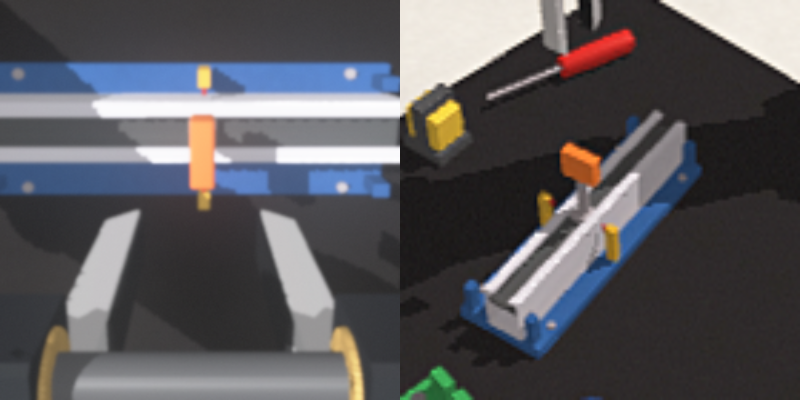

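```bash
python3 -c "
from h import *
ticket.job_done(); tool()"
```

```text
the job is handed in; nothing more can be done
the job is handed in; nothing more can be done
```

I took the smallest orange stud from the tray and lowered its head lengthwise through the slot at the pointers. I pressed it about 5 mm into the strip, turned it a quarter turn, let go and backed off, then handed the job in at about 18 s on the robot's clock. No verdict is reported.

**Slot position:** it came from the wrist camera, about 8 mm to one side of the midpoint between the pointers. The estimates of its centre agreed within about 0.5 mm.

**Force:** the wrist reading peaked at about 7 N in the readings I took, against the 35 N limit.

**Last checks:**
- **Stud:** the pictures show it upright, with the bar square across the slot (90°) and in line with both pointers. It is centred at about (0.576, -0.185), within about 1 mm of the slot point I measured.
- **Gripper:** it is open and about 150 mm above the stud, with the wrist force near zero.

**What disagreed or went unchecked:**
- **Pointers:** the detector did not find them in the wrist pictures, so I placed them by reading pixels from a picture.
- **Scene camera:** it puts the bar about 8 mm off in x, taking its height as 100 mm. I put this down to detector and calibration error.
- **Final height:** I did not measure it directly. I judged it from the gripper's height at release and the strip still pushing up just before.
- **Other things on the bench:** I did not re-measure them. The arm felt no unexpected contact.

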